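# Assemble and pin the square kitchen press

## Robot

A 6-joint arm with a two-finger parallel gripper is mounted at the origin on the work surface. World frame = base frame: x ahead of the robot, y to its left, z up, the work surface at z = 0. Lengths are in mm, angles in rad, forces in N, time in s.
With the tool pointing down it reaches from about 325 to 900 mm from the base axis. Payload 3.5 kg.
Tool frame: the origin (TCP) lies on the centre line of the jaws, within the pads' length; the fingertips stand 14 mm ahead of it and the grasp point (between the pads) lies 5 mm behind it; z points along the fingers, y is the line along which they close (so a half turn about z gives the same grasp; the last joint's range is limited). The gripper opens to 85 mm and grips with 20 to 120 N. Pads are 22 mm wide; open, the fingers measure 114 mm over their backs; the gripper's body (76 mm by 85 mm) begins 54 mm behind the grasp point. The pads swing forward as they close: fully open they stand 13 mm farther back than shut.
Start: joints at [1.016, 0.276, -0.026, 1.268, 0, 1.467], TCP at [272.872, 562.284, 245.313] pointing down, gripper open.
Joint ranges: [-3.12, 3.12], [-0.85, 1.88], [-1.08, 1.24], [-1.95, 2.15], [-1.57, 1.53], [-3.14, 3.14]. Speed limits (rad/s): [2.57, 2.57, 3.14, 3.14, 3.14, 3.14].

## Interface

Orientations are given as a rotation vector (axis times angle).
In Python, from workcell import readout, eyes, hand_in, recognise, masks_of gives the robot as it stands.
- The arm moves only by the shell command python3 -m handwheel 'ROWS' [OPENING] [FORCE]. ROWS is JSON, a list of rows, each an object with "translation": the shift along the world's x, y, z in units of 25 mm (1.0 is 25 mm), a list of three; "rotation": the turn, a rotation vector about the world's x, y, z in units of 6 degrees (1.0 is 6 degrees), a list of three. In form: [{"translation": [dx, dy, dz], "rotation": [ax, ay, az]}, ...]. A call has 1 to 10 rows; each row is the pose to reach, as a shift and turn from the pose commanded when the call began; what a row does not reach only later rows make up. A row lasts 1/8 s, in which the tool goes at most 62.5 mm and 10.7 degrees, less where a joint would pass 70% of its speed; a pose out of reach is approached as far as the arm can. A call with a gripper value outside its range is refused whole. OPENING is the opening, from 0 (shut) to 1 (fully open), set as the call begins (- or left out, the last holds). The fingers move at their own pace and stop on an object; FORCE is the grip in N (left out, the last holds). Time passes only in rows, so rows that repeat a pose let the fingers close. It gives the time, the measured TCP pose, the force, the opening and the grip force at its end, in the units of the state.
- readout.observe(): the state, without advancing time (a new reading comes with each control period).
- eyes.grab_frame(name): name is "scene" or "top" or "wrist"; returns the picture (480x640x3 uint8, red, green, blue); there is no depth.
- eyes.get_calibration(name): a dict with "fx", "fy", "cx", "cy" (pixels), "R" (3x3) and "t" (3): a world point X has camera coordinates R X + t. Camera axes: x right, y down, z forward; pixel columns grow to the right and rows downward; lengths in mm; the calibration is good to about 2 mm. A picture is of the moment at which its call begins: read the wrist's pose just before it. get_calibration takes no time and is no camera call; for the wrist camera it gives the pose at the moment of the call.
- hand_in(): hands the job in; it is judged then, once.
Trained networks look in the newest picture that a camera, given by its name, has taken for a name from the list of things; names that differ only in an ending like _2 or _b are one class to them, and where a whole thing is asked for, a point or a joint stands for the part that bears it (a point fixed in the world has none). Each returns a list of dicts, best first, with "conf" (0 to 1); they miss things now and then, are a little off and sometimes report something else, mostly with a low value. They report only what shows in the picture. A call takes as long as a camera call. They do not tell look-alikes from the thing itself.
- recognise(camera, label): "location" ([column, row] in pixels, amid what is visible of it).
- masks_of(camera, label): "region" (480x640 bool, what is visible of it) and "location" ([column, row] in pixels, amid what is visible of it).
The state is a dict: "time_s": time; "joints": joint angles; "joint_vel": joint speeds; "joint_efforts": joint torques, N m; "position": TCP position; "tcp_rot": TCP orientation; "ft_force": force on the tool from outside, world axes, zero at the start; "moment": the same for the moment, N m; "gripper_width": opening from 0.0 (shut) to 1.0 (fully open); "finger_force": force on a finger pad.
Only numpy, scipy, OpenCV 4.12 (cv2) and the standard library are available. Lean on these libraries where they do the work, as an engineer would, in place of code of your own. Each camera call takes 0.05 s, during which the arm holds its last target. There are 200 camera calls.

## Task

Put the square press together: set the square wooden pressing plate, rib up, fully home in the mould's square cavity, then swing the red clamp bar across it until it stops, and finally take the orange-headed pin from its rest and push it fully down through the bar's eye and the hole of the lug below. Leave the round plate and the other kitchen things where they stand.

Things in the scene. Friction and masses are not known exactly. Their poses are not given: they have to be found in the camera images.
- mould: Square aluminium press mould, fixed: a block 130 x 130 mm, 30 mm high, with a square cavity 87 x 87 mm, 12 mm deep, in its top (rim chamfered 4 mm, sides along its x and y). Origin: centre of its underside, z up. A hinge post 26 mm wide stands 85 mm from the centre on its +y side, a square lug (36 x 36 mm, 54 mm high) 85 mm from the centre on its -y side.
- mould_seat (a point): centre of the cavity floor, 18 mm above the counter; axes as the mould's. The plate, seated, has its top level with the mould's rim, 30 mm above the counter.
- lug_hole (a point): mouth of the upright round hole in the top of the lug, 54 mm above the counter; hole 14 mm wide, 45 mm deep.
- bar_hinge (a point): Foot of the clamp bar on its upright hinge axis, on the hinge post, 60 mm above the counter. The bar is 22 mm wide, 10 mm thick (60 to 70 mm above the counter); its eye, a 34 mm square end with an upright 14 mm hole, is 170 mm from the hinge axis.
- bar (a joint): Red clamp bar, angle in rad about its upright hinge. 0: closed at its stop, lying from the hinge post along the mould's -y to the lug, its eye exactly above the lug's hole. It grows, counterclockwise from above, as the bar opens towards the mould's +x (1.57: along +x); limit 2.2. It turns easily with slight friction (0.05 N m) and stays where it is left.
- bar_knob (a point): grip point on the bar's upright black round knob (16 mm wide, 30 mm tall, from 70 to 100 mm above the counter), 110 mm from the hinge axis towards the eye; this point is 22 mm above the bar's top, 92 mm above the counter.
- plate_grip (a point): Grip point of the loose square wooden plate (84 x 84 x 12 mm, about 0.12 kg) with a raised dark rib across the middle of its top: 50 mm long along its x, 16 mm thick along its y, 26 mm high. The point is on the plate's centre, 32 mm above its underside (20 mm above the plate's top, 6 below the rib's top). Fits the cavity in any quarter turn; seated, the rib's top is 4 mm below the bar.
- pin_head (a point): grip point of the loose locking pin: orange round head 18 mm wide and 30 mm tall above a steel shank 10 mm wide and 45 mm long with a tapered tip. The point lies on the axis in the head, 22 mm above the head's underside (67 mm above the tip). It stands upright in its rest; pushed fully home the head's underside rests on the bar, 70 mm above the counter.
- pin_rest: white ceramic block 60 x 60 mm, 48 mm high, fixed, with an upright 15 mm hole in its middle in which the pin stands (the head rests on the block's top). Origin: centre of its underside.
- round_plate_grip (a point): round plate of another press, 98 mm wide, otherwise like the square one: does not fit, leave it. Point on the rib, 32 mm above its underside.
- cutter_mid (a point): copper ring cookie cutter, 64 mm wide, 30 mm high, bystander; its centre.
- bowl: white bowl, 130 mm wide, 60 mm high, bystander; centre of its underside.
- jar: amber jar with wooden cap, 80 mm wide, 120 mm high, bystander; centre of its underside.
- onion_pot: terracotta onion-shaped pot, 94 mm wide, 95 mm high, bystander; centre of its underside.
- cup: white mug, 72 mm wide, 75 mm high, bystander; centre of its underside.
Things that resemble listed ones, but are neither listed nor needed, are in the scene too. What is shaped like the part that bears plate_grip but purple is not meant.

How it is judged (in metres and radians):
On the way, in this order (a step that is already met when the one before it is completed fails the run):
1. the square plate is seated in the mould's cavity, at rest (horizontal distance between plate_grip and mould_seat below 0.004 m and z of plate_grip in the frame of mould_seat below 0.035 m and angle between plate_grip's own z axis and vertical below 0.06 rad and linear speed of plate below 0.02 m/s), for 0.2 s.
2. the clamp bar is swung across to its stop, over the seated plate (value of joint bar below 0.05 rad and horizontal distance between plate_grip and mould_seat below 0.004 m and z of plate_grip in the frame of mould_seat below 0.035 m and angle between plate_grip's own z axis and vertical below 0.06 rad), for 0.2 s.
At the end, for the whole second after the job is handed in: Plate flat on the cavity floor (centred within 4 mm, at most 3 mm high, tilt under 0.06 rad), bar within 0.05 rad of its stop, pin upright through eye and lug (axis within 5 mm and 0.12 rad, head at most 5 mm above the bar), plate and pin at rest (all of step 2 and horizontal distance between pin_head and lug_hole below 0.005 m and z of pin_head in the frame of lug_hole below 0.043 m and angle between pin_head's own z axis and vertical below 0.12 rad and linear speed of each of pin, plate below 0.02 m/s); the robot touches nothing.
It fails at once if the round plate is moved by more than 30 mm (distance of round_plate_grip from where it was at the start of the episode above 0.03 m).
It fails at once if another kitchen thing (cutter, bowl, jar, pot or cup) is moved by more than 30 mm (distance of any of cutter_mid, bowl, jar, onion_pot, cup from where it was at the start of the episode above 0.03 m).
It also fails if it takes over 72 s, if anything falls off the work surface, if the arm or the gripper's body presses on something with over 40 N, if the wrist force passes 120 N, or if a joint passes its speed limit or range.

## Working session

There is one attempt and no reset: what is moved stays moved. The work goes in short steps, Python scripts to look and compute and a shell command to move; the robot and the scene stay as the last step left them, time stands still between calls to the robot, and variables do not carry over. Pictures are saved under pics/ and viewed, at most 10 in all, crops included, and the job is handed in when it is done.

```bash
ls; mkdir -p pics; cat > h.py <<'E'
import numpy as np, cv2
from workcell import readout, eyes, recognise, masks_of
def ray(name,uv,z,c=None):
    c=c or eyes.get_calibration(name); R=np.array(c["R"]);t=np.array(c["t"])
    d=R.T@np.array([(uv[0]-c["cx"])/c["fx"],(uv[1]-c["cy"])/c["fy"],1]); o=-R.T@t
    return o+d*(z-o[2])/d[2]
def proj(name,X,c=None):
    c=c or eyes.get_calibration(name); p=np.array(c["R"])@np.array(X,float)+np.array(c["t"])
    return [c["fx"]*p[0]/p[2]+c["cx"],c["fy"]*p[1]/p[2]+c["cy"]]
def save(name,f):
    im=eyes.grab_frame(name); cv2.imwrite("pics/"+f,im[:,:,::-1]); return im
E
python3 - <<'E'
from h import *
s=readout.observe(); print({k:np.round(v,3).tolist() for k,v in s.items()})
a=save("top","top.png"); b=save("scene","scene.png")
for cam in("top","scene"):
  c=eyes.get_calibration(cam); print(cam,"pos",np.round(-np.array(c["R"]).T@np.array(c["t"])),c["fx"])
  for l,z in(("mould",30),("bar",65),("bar_knob",85),("plate_grip",20),("pin_head",85 if 0 else 63),("pin_rest",40),("round_plate_grip",20)):
    for r in recognise(cam,l)[:3]: print(cam,l,round(r["conf"],2),np.round(r["location"]),np.round(ray(cam,r["location"],z)[:2]))
E
```

```text
pics
{'time_s': 0.0, 'joints': [1.016, 0.277, -0.028, 1.268, 0.0, 1.467], 'joint_vel': [0.0, -0.001, -0.0, 0.003, -0.001, 0.0], 'joint_efforts': [-0.002, -44.551, 29.52, 0.016, -0.0, 0.0], 'position': [272.471, 561.637, 244.14], 'tcp_rot': [-0.704, -3.061, 0.003], 'ft_force': [-0.931, 0.56, -0.374], 'moment': [0.011, -0.042, -0.015], 'finger_force': 0.0, 'gripper_width': 1.002}
top pos [ 186.  -17. 1579.] 502.0005979148075
top mould 0.78 [317. 216.] [567.  38.]
top bar 0.94 [301. 184.] [656.  98.]
top bar_knob 0.85 [302. 185.] [648.  93.]
top bar_knob 0.62 [229. 182.] [637. 320.]
top plate_grip 0.68 [234. 238.] [475. 295.]
top plate_grip 0.61 [196. 297.] [280. 388.]
top pin_rest 0.6 [420. 217.] [ 590. -284.]
top round_plate_grip 0.76 [416. 266.] [ 435. -283.]
top round_plate_grip 0.31 [320. 218.] [563.  29.]
scene pos [1047. -592. 1010.] 474.39441303531027
scene mould 0.73 [349. 273.] [576.  12.]
scene bar 0.6 [397. 266.] [663.  97.]
scene bar 0.42 [439. 233.] [668. 270.]
scene bar_knob 0.97 [403. 268.] [685.  88.]
scene plate_grip 0.77 [386. 208.] [482. 278.]
scene plate_grip 0.62 [363. 167.] [306. 372.]
scene pin_head 0.64 [385. 208.] [505. 239.]
scene pin_head 0.4 [265. 346.] [ 600. -293.]
scene pin_rest 0.83 [269. 356.] [ 616. -295.]
scene pin_rest 0.18 [398. 265.] [653. 119.]
scene round_plate_grip 0.69 [230. 314.] [ 453. -284.]
```

View pics/top.png

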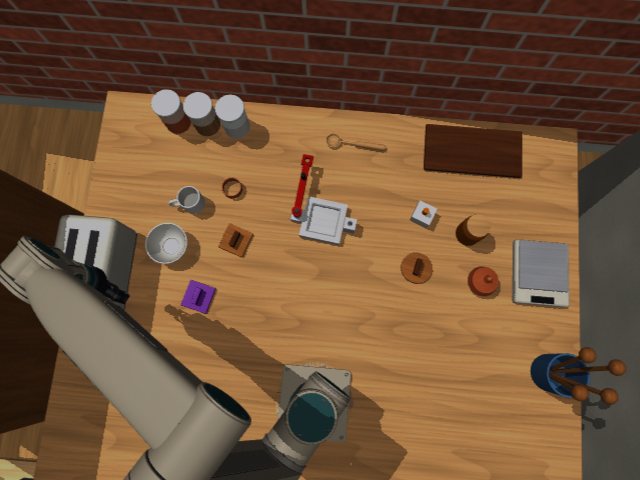

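View pics/scene.png

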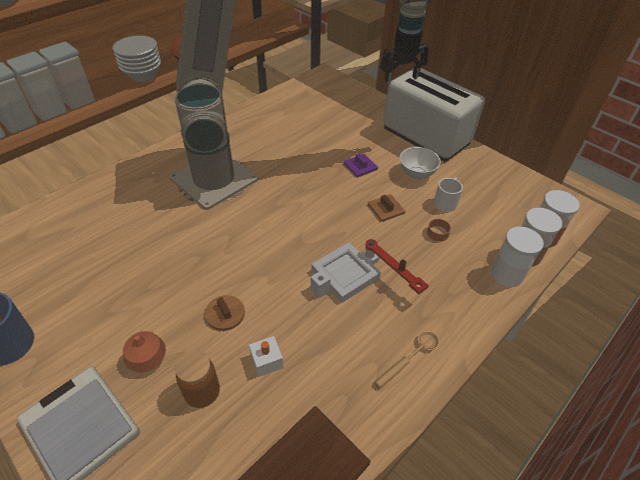

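The candidates for plate_grip are brown square (236,240 top), purple square (199,297) and round (416,267). The brown square fits, because purple is excluded and round is another part. The mould is at (325,220), the bar hinge at (297,214) with its eye at (307,160), and the pin and rest are at (424,213). I'll measure outlines and confirm with a crop.

```bash
python3 - <<'E'
from h import *
im=save("top","t2.png")
c=eyes.get_calibration("top")
def poly(l,z,near):
  for m in masks_of("top",l):
    if np.hypot(*(np.array(m["location"])-near))<25:
      ys,xs=np.nonzero(m["region"]); P=np.array([ray("top",(x,y),z,c)[:2] for x,y in zip(xs,ys)],np.float32)
      r=cv2.minAreaRect(P); print(l,round(m["conf"],2),np.round(m["location"]),"rect",np.round(r[0]),np.round(r[1]),round(r[2],1)); return
poly("plate_grip",12,(236,240));poly("mould",30,(325,220));poly("pin_rest",48,(424,213));poly("bar",68,(302,185))
print("hinge",ray("top",(297,212),70),"eye",ray("top",(307,160),70),"lug",ray("top",(350,224),54))
w=eyes.get_calibration("wrist");s=readout.observe()
from scipy.spatial.transform import Rotation as Ro
Rt=Ro.from_rotvec(s["tcp_rot"]).as_matrix();o=-np.array(w["R"]).T@np.array(w["t"])
print("cam in tcp",np.round(Rt.T@(o-s["position"]),1),"axes",np.round(Rt.T@np.array(w["R"]).T,2).tolist(),w["fx"]);print("toolaxes",np.round(Rt,2).tolist())
a=cv2.resize(im[200:330,170:300],(390,390),interpolation=3);b=cv2.resize(im[140:270,270:400],(390,390),interpolation=3)
cv2.imwrite("pics/crop.png",np.hstack([a,b])[:,:,::-1])
E
```

```text
plate_grip 0.96 [233. 238.] rect [469. 293.] [87. 83.] 70.9
mould 0.57 [318. 216.] rect [605.  60.] [307. 176.] 38.6
pin_rest 0.63 [417. 214.] rect [ 600. -292.] [59. 72.] 67.4
bar 0.74 [300. 185.] rect [655.  96.] [ 33. 202.] 84.6
hinge [564.57770181 100.36842372  70.        ] eye [736.52785897  85.64384167  70.        ] lug [544.76571907 -66.82640951  54.        ]
cam in tcp [  83.     0.4 -129.2] axes [[-0.0, -0.95, -0.32], [1.0, -0.0, 0.0], [-0.0, -0.32, 0.95]] 432.0617368605488
toolaxes [[-0.9, 0.44, 0.0], [0.44, 0.9, 0.0], [0.0, 0.0, -1.0]]
```

View pics/crop.png

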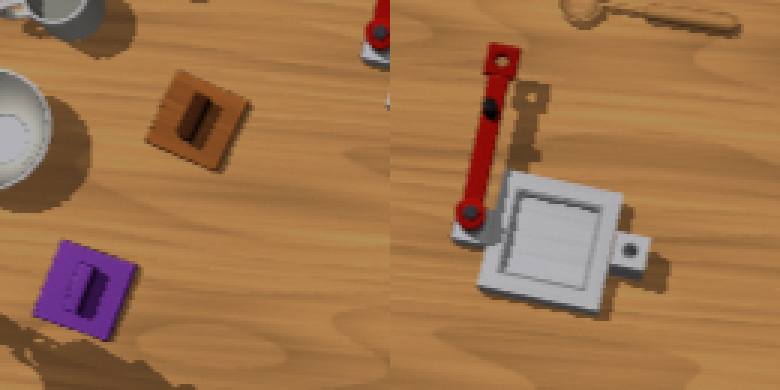

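The left crop confirms the brown square plate at (198,120), with the purple one at (85,290) as the decoy. On the right, the mould has its hinge post upper left, its lug with the hole at (630,250), and the bar open at about 90°. Next I hover over the brown plate with the tool yaw along its rib.

```bash
python3 -m handwheel '[{"translation":[2,-2.7,-0.5],"rotation":[0,0,0.3]},{"translation":[4,-5.4,-1],"rotation":[0,0,0.6]},{"translation":[6,-8,-2.5],"rotation":[0,0,1.15]},{"translation":[7.9,-10.8,-3.8],"rotation":[0,0,1.15]},{"translation":[7.9,-10.8,-3.8],"rotation":[0,0,1.15]},{"translation":[7.9,-10.8,-3.8],"rotation":[0,0,1.15]},{"translation":[7.9,-10.8,-3.8],"rotation":[0,0,1.15]},{"translation":[7.9,-10.8,-3.8],"rotation":[0,0,1.15]},{"translation":[7.9,-10.8,-3.8],"rotation":[0,0,1.15]},{"translation":[7.9,-10.8,-3.8],"rotation":[0,0,1.15]}]' 1 40
cat >> h.py <<'E'
from scipy.spatial.transform import Rotation as Ro
def tool():
    s=readout.observe(); R=Ro.from_rotvec(s["tcp_rot"]).as_matrix()
    print("t",round(s["time_s"],2),"tcp",np.round(s["position"],1),"yaw_y",round(np.degrees(np.arctan2(R[1,1],R[0,1])),1),"F",np.round(s["ft_force"],1),"w",round(s["gripper_width"],3),"ff",round(s["finger_force"],1))
def rect(cam,l,z,zoff=None):
    c=eyes.get_calibration(cam); im=eyes.grab_frame(cam); out=[]
    for m in masks_of(cam,l)[:2]:
        ys,xs=np.nonzero(m["region"]); P=np.array([ray(cam,(x,y),z,c)[:2] for x,y in zip(xs,ys)],np.float32)
        r=cv2.minAreaRect(P); print(l,round(m["conf"],2),np.round(m["location"]),"rect",np.round(r[0],1),np.round(r[1],1),round(r[2],1)); out.append(m["region"])
    return im,c,out
E
python3 - <<'E'
from h import *
tool(); im,c,o=rect("wrist","plate_grip",12); cv2.imwrite("pics/w1.png",im[:,:,::-1])
E
```

```text
time_s: 2.3
position: [470.1, 293.3, 150.9]
tcp_rot: [0.515, 3.098, 0.001]
ft_force: [-1.1, 0.4, -0.6]
gripper_width: 0.998
finger_force: 0.0
t 2.3 tcp [470.1 293.3 150.9] yaw_y 71.1 F [-1.1  0.4 -0.6] w 0.998 ff 0.0
plate_grip 0.59 [333. 218.] rect [470.4 296. ] [84.8 84.6] 71.1
```

View pics/w1.png

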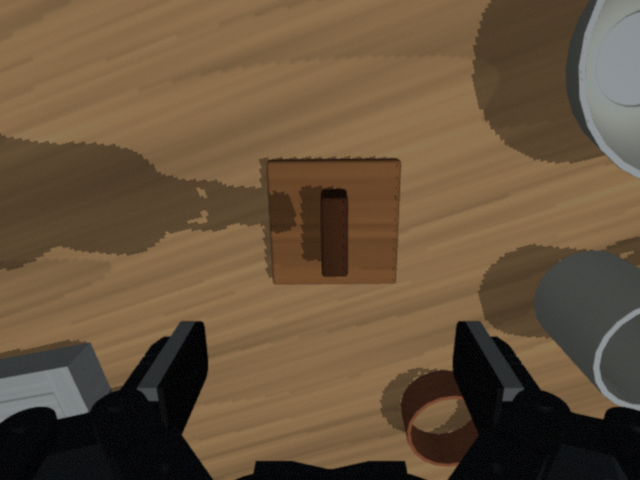

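The plate is at (333,220), flat with its rib up, centred at (470.4, 296) with its yaw matching the tool. I'll descend and grip.

```bash
python3 -m handwheel '[{"translation":[0,0.1,-1.5],"rotation":[0,0,0]},{"translation":[0,0.1,-3],"rotation":[0,0,0]},{"translation":[0,0.1,-4],"rotation":[0,0,0]},{"translation":[0,0.1,-4.8],"rotation":[0,0,0]},{"translation":[0,0.1,-4.8],"rotation":[0,0,0]},{"translation":[0,0.1,-4.8],"rotation":[0,0,0]}]' 1
python3 -m handwheel '[{"translation":[0,0,0],"rotation":[0,0,0]},{"translation":[0,0,0],"rotation":[0,0,0]},{"translation":[0,0,0],"rotation":[0,0,0]},{"translation":[0,0,0],"rotation":[0,0,0]},{"translation":[0,0,0],"rotation":[0,0,0]},{"translation":[0,0,0],"rotation":[0,0,0]},{"translation":[0,0,0],"rotation":[0,0,0]},{"translation":[0,0,0],"rotation":[0,0,0]}]' 0 60
```

```text
time_s: 3.15
position: [470.9, 295.3, 31.1]
tcp_rot: [0.517, 3.098, 0.001]
ft_force: [0.2, 0.2, -0.1]
gripper_width: 0.998
finger_force: 0.0
time_s: 4.15
position: [470.8, 295.0, 30.8]
tcp_rot: [0.518, 3.098, 0.001]
ft_force: [-0.5, -0.5, 5.8]
gripper_width: 0.173
finger_force: 61.2
```

```bash
python3 -m handwheel '[{"translation":[0,0,1.5],"rotation":[0,0,0]},{"translation":[0,0,3.5],"rotation":[0,0,0]},{"translation":[0,0,6],"rotation":[0,0,0]},{"translation":[1,-2,8],"rotation":[0,0,0.5]},{"translation":[2.5,-4,8],"rotation":[0,0,1]},{"translation":[4,-6,8],"rotation":[0,0,1.5]},{"translation":[5,-8,8],"rotation":[0,0,2]},{"translation":[6,-10,8],"rotation":[0,0,2]},{"translation":[6,-11.1,8],"rotation":[0,0,2]},{"translation":[6,-11.1,8],"rotation":[0,0,2]}]'
python3 -m handwheel '[{"translation":[0,0,0],"rotation":[0,0,0]},{"translation":[0,0,0],"rotation":[0,0,0]},{"translation":[0,0,0],"rotation":[0,0,0]}]'
python3 - <<'E'
from h import *
tool(); im,c,o=rect("wrist","mould",30); cv2.imwrite("pics/w2.png",im[:,:,::-1])
import json;json.dump({k:np.array(v).tolist() for k,v in c.items()},open("c2.json","w"))
E
```

```text
time_s: 5.4
position: [619.8, 15.2, 228.7]
tcp_rot: [-0.197, -3.133, 0.0]
ft_force: [0.8, 0.3, -1.8]
gripper_width: 0.175
finger_force: 60.3
time_s: 5.78
position: [620.2, 18.3, 230.3]
tcp_rot: [-0.189, -3.136, -0.0]
ft_force: [-1.1, 0.6, -2.2]
gripper_width: 0.174
finger_force: 60.3
t 5.78 tcp [620.2  18.3 230.3] yaw_y 83.1 F [-1.1  0.6 -2.2] w 0.174 ff 60.3
mould 0.58 [336. 124.] rect [611.8  67.2] [328.2 182.7] 40.2
```

View pics/w2.png

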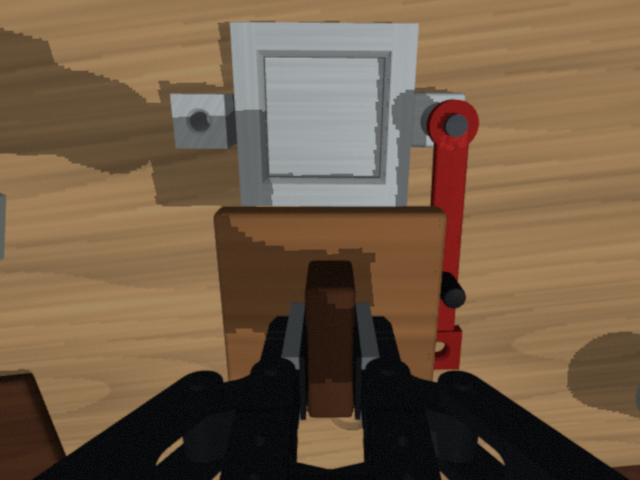

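The mould cavity is at about (323,118), the lug hole at (200,120) and the hinge at (456,124). The plate is square in the jaws, and the bar runs down to its knob at (455,292). Next I compute edges.

```bash
python3 - <<'E'
from h import *
import json
c=json.load(open("c2.json")); im=cv2.imread("pics/w2.png")
P=lambda u,v,z: np.round(ray("wrist",(u,v),z,c)[:2],1)
print("rimTL,TR",P(231,24,30),P(418,24,30))
print("floor",[P(u,v,18).tolist() for u,v in((267,58),(379,58),(267,177),(380,177))])
print("lug",P(200,120,54),"hinge",P(456,124,75),"eye",P(443,349,70))
g=cv2.cvtColor(im,6).astype(int)
for r in (80,100,150): print(r,g[r,225:275:1].tolist(),g[r,375:425].tolist())
print(g[20:65,350].tolist(),g[170:200,330].tolist())
cv2.imwrite("pics/w2c.png",cv2.resize(im[0:215,160:490],(792,516),interpolation=2))
E
```

```text
rimTL,TR [486.6 -33.3] [502.1  94.8]
floor [[510.0, -13.7], [519.9, 67.6], [596.7, -28.4], [607.6, 61.0]]
lug [546.2 -61.3] hinge [567.8 106.7] eye [737.1  93.4]
80 [87, 86, 88, 87, 86, 87, 86, 91, 131, 155, 157, 157, 156, 156, 156, 155, 156, 155, 155, 156, 158, 162, 161, 160, 159, 158, 156, 157, 156, 158, 159, 159, 151, 141, 136, 134, 132, 130, 129, 108, 107, 141, 155, 159, 159, 158, 159, 158, 160, 159] [163, 137, 110, 108, 103, 100, 100, 93, 80, 92, 106, 106, 101, 96, 106, 136, 160, 169, 168, 168, 168, 168, 169, 169, 168, 168, 169, 170, 167, 167, 167, 166, 167, 167, 168, 170, 169, 170, 169, 160, 135, 116, 112, 112, 114, 112, 112, 112, 112, 110]
100 [82, 76, 77, 76, 78, 77, 77, 70, 65, 106, 142, 154, 157, 156, 156, 157, 155, 154, 156, 154, 157, 157, 160, 161, 161, 158, 156, 156, 157, 157, 160, 160, 160, 150, 140, 135, 134, 132, 129, 123, 101, 114, 143, 155, 154, 154, 155, 154, 154, 154] [168, 166, 162, 134, 107, 102, 99, 83, 87, 103, 107, 107, 109, 113, 137, 161, 169, 166, 140, 107, 102, 101, 102, 102, 104, 104, 102, 101, 102, 100, 100, 101, 100, 101, 103, 103, 101, 102, 100, 98, 10
[... 202 characters left out ...]
, 105, 104, 98, 86, 76, 77, 73, 74, 74, 78, 111, 145, 155, 157, 156, 157, 158] [112, 107, 105, 104, 97, 80, 93, 107, 109, 106, 108, 115, 147, 169, 169, 169, 169, 169, 170, 168, 170, 167, 139, 109, 102, 102, 102, 100, 100, 101, 101, 102, 100, 101, 103, 115, 124, 124, 127, 126, 125, 125, 124, 125, 124, 124, 125, 123, 123, 124]
[125, 126, 135, 150, 160, 161, 163, 161, 160, 160, 161, 160, 161, 160, 161, 162, 161, 165, 167, 166, 164, 163, 161, 161, 161, 163, 162, 164, 164, 162, 146, 125, 120, 120, 118, 116, 108, 106, 141, 164, 166, 165, 165, 165, 163] [161, 162, 159, 147, 122, 97, 80, 81, 106, 121, 121, 125, 125, 134, 151, 165, 164, 163, 161, 161, 161, 164, 163, 164, 165, 163, 163, 162, 160, 162]
```

View pics/w2c.png

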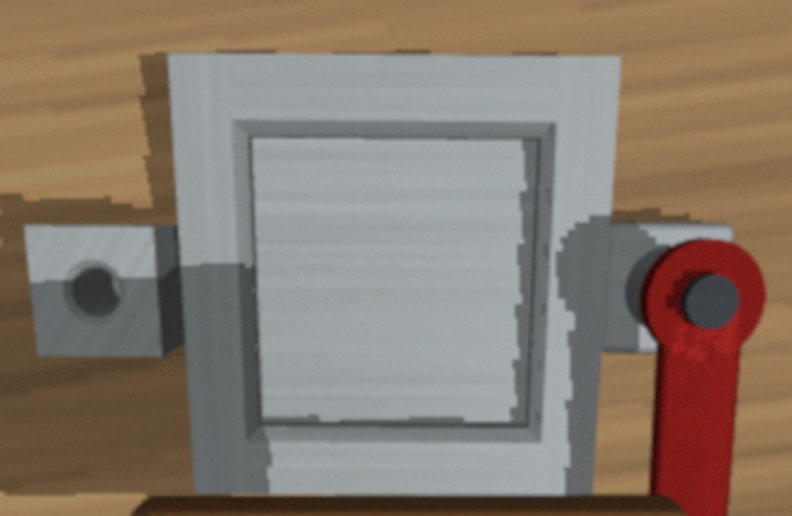

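```bash
python3 - <<'E'
from h import *
import json
c=json.load(open("c2.json"))
P=lambda u,v,z: ray("wrist",(u,v),z,c)[:2]
def rep(n,pts,z):
  q=np.array([P(u,v,z) for u,v in pts]); m=q.mean(0); TL,TR,BL,BR=q
  a=(TR-TL)+(BR-BL); b=(BL-TL)+(BR-TR)
  print(n,np.round(m,1),"sides",[round(float(np.linalg.norm(x)),1) for x in(TR-TL,BR-BL,BL-TL,BR-TR)],"yaw",np.degrees(np.arctan2(-a[0],a[1])).round(2),np.degrees(np.arctan2(b[1],b[0])).round(2))
rep("rim",((257.1,50.8),(391.7,50.8),(262.9,183.3),(385,183.3)),30)
# model check: proj rim for pose
for X in ((555,20),(557,23)):
  th=np.radians(-6.8);R=np.array([[np.cos(th),-np.sin(th)],[np.sin(th),np.cos(th)]])
  print(X,[np.round(proj("wrist",[*(np.array(X)+R@np.array(p)),z],c),1).tolist() for p,z in(((-47.5,-47.5),30),((-47.5,47.5),30),((47.5,-47.5),30),((47.5,47.5),30),((-65,-65),30),((-65,65),30),((0,-85),54),((0,85),75))])
tp=[620.2,18.3]; th=np.radians(83.1-90)
# plate held at TCP: near edge corners predicted with grip exactly centred; plate top z = tcp-30+12
R=np.array([[np.cos(th),-np.sin(th)],[np.sin(th),np.cos(th)]])
print("plate",[np.round(proj("wrist",[*(np.array(tp)+R@np.array(p)),230.3-18.5],c),1).tolist() for p in((-42,-42),(-42,42))])
E
```

```text
rim [558.   22.5] sides [94.6, 94.3, 94.3, 94.3] yaw -6.94 -7.38
(555, 20) [[251.8, 46.2], [387.5, 45.9], [259.2, 180.4], [382.5, 180.1], [224.8, 18.6], [413.9, 18.1], [195.1, 118.7], [452.3, 120.1]]
(557, 23) [[256.5, 48.7], [391.9, 48.4], [263.5, 182.5], [386.6, 182.2], [229.7, 21.2], [418.5, 20.7], [200.1, 121.1], [457.1, 122.7]]
plate [[209.3, 212.6], [446.5, 212.4]]
```

```bash
python3 -m handwheel '[{"translation":[-1.2,0.1,-1],"rotation":[0,0,0]},{"translation":[-2.5,0.15,-2.5],"rotation":[0,0,0]},{"translation":[-2.5,0.15,-4.5],"rotation":[0,0,0]},{"translation":[-2.5,0.15,-5.7],"rotation":[0,0,0]},{"translation":[-2.5,0.15,-6.3],"rotation":[0,0,0]},{"translation":[-2.5,0.15,-6.6],"rotation":[0,0,0]},{"translation":[-2.5,0.15,-6.6],"rotation":[0,0,0]},{"translation":[-2.5,0.15,-6.6],"rotation":[0,0,0]}]'
python3 -m handwheel '[{"translation":[0,0,-0.1],"rotation":[0,0,0]},{"translation":[0,0,-0.2],"rotation":[0,0,0]},{"translation":[0,0,-0.3],"rotation":[0,0,0]},{"translation":[0,0,-0.3],"rotation":[0,0,0]}]'
python3 - <<'E'
from h import *
tool(); im=save("wrist","w3.png"); 
E
```

```text
time_s: 6.88
position: [559.2, 21.0, 66.6]
tcp_rot: [0.191, 3.133, -0.0]
ft_force: [0.7, 0.1, -0.8]
gripper_width: 0.175
finger_force: 60.3
time_s: 7.38
position: [557.5, 21.0, 57.5]
tcp_rot: [-0.191, -3.135, -0.0]
ft_force: [0.3, -0.2, -1.6]
gripper_width: 0.17
finger_force: 60.3
t 7.38 tcp [557.5  21.   57.5] yaw_y 83.0 F [ 0.3 -0.2 -1.6] w 0.17 ff 60.3
```

View pics/w3.png

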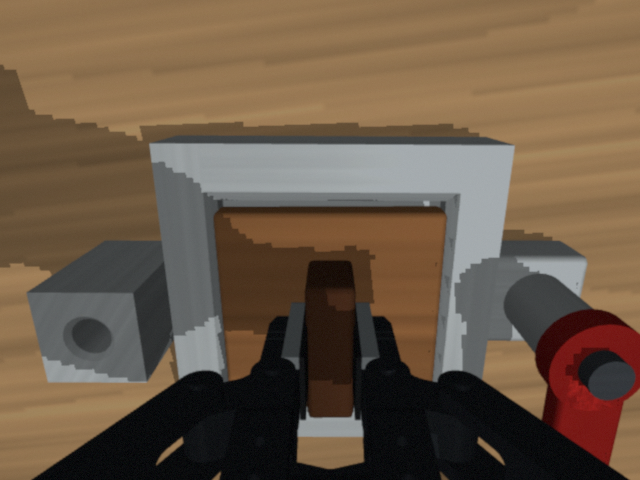

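The plate is entering the cavity, centred with even gaps left and right at (215/447, 210) and no force. I'll lower it home.

```bash
python3 -m handwheel '[{"translation":[0,0,-0.1],"rotation":[0,0,0]},{"translation":[0,0,-0.2],"rotation":[0,0,0]},{"translation":[0,0,-0.3],"rotation":[0,0,0]},{"translation":[0,0,-0.38],"rotation":[0,0,0]},{"translation":[0,0,-0.38],"rotation":[0,0,0]},{"translation":[0,0,-0.38],"rotation":[0,0,0]}]'
```

```text
time_s: 8.18
position: [557.8, 21.0, 48.8]
tcp_rot: [-0.191, -3.136, 0.0]
ft_force: [-2.9, 0.2, 5.8]
gripper_width: 0.171
finger_force: 61.0
```

```bash
python3 -m handwheel '[{"translation":[0,0,0],"rotation":[0,0,0]},{"translation":[0,0,0],"rotation":[0,0,0]},{"translation":[0,0,0],"rotation":[0,0,0]},{"translation":[0,0,0],"rotation":[0,0,0]},{"translation":[0,0,1],"rotation":[0,0,0]},{"translation":[0,0,2.5],"rotation":[0,0,0]},{"translation":[0,0,4.4],"rotation":[0,0,0]},{"translation":[2,1.5,4.4],"rotation":[0,0,0]},{"translation":[2,1.5,4.4],"rotation":[0,0,0]},{"translation":[2,1.5,4.4],"rotation":[0,0,0]}]' 0.6
python3 - <<'E'
from h import *
tool(); print(np.round(readout.observe()["joints"],3)); im=save("wrist","w4.png")
for l,z in(("bar_knob",85),("plate_grip",30)):
  for r in recognise("wrist",l)[:2]: print(l,r["conf"],np.round(r["location"]),np.round(ray("wrist",r["location"],z),1))
import json;json.dump({k:np.array(v).tolist() for k,v in eyes.get_calibration("wrist").items()},open("c4.json","w"))
E
```

```text
time_s: 9.43
position: [607.1, 58.6, 157.6]
tcp_rot: [-0.19, -3.134, 0.001]
ft_force: [0.4, -0.3, -0.7]
gripper_width: 0.598
finger_force: 0.0
t 9.43 tcp [607.1  58.6 157.6] yaw_y 83.0 F [ 0.4 -0.3 -0.7] w 0.598 ff 0.0
[-0.01   0.309 -0.175  1.089 -0.     0.112]
bar_knob 0.58 [402. 255.] [605.9  95.4  85. ]
plate_grip 0.8 [258. 156.] [554.9  22.1  30. ]
```

View pics/w4.png

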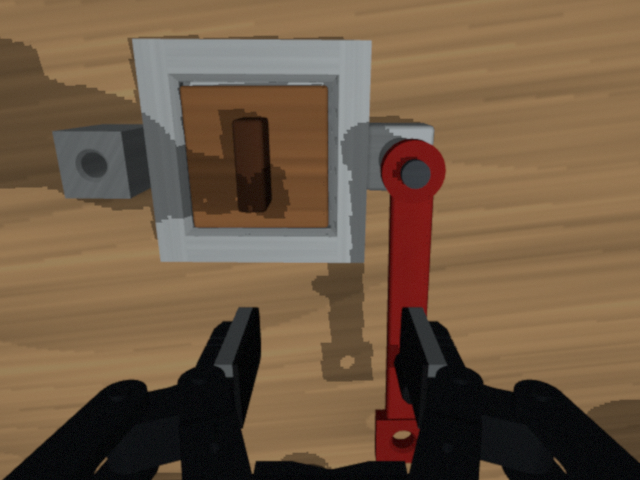

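The plate sits inside the rim at (258,156), flush and parallel. The bar's eye is at (402,436), the hinge at (415,173) and the lug hole at (93,163). Next I compute the bar arc.

```bash
python3 - <<'E'
from h import *
import json
c=json.load(open("c4.json"))
P=lambda u,v,z: np.round(ray("wrist",(u,v),z,c)[:2],1)
lug,h,e=P(93,163,54),P(415,173,76),P(402,436,70)
rim=[P(*p,30) for p in((133,39),(371,41),(161,262),(365,262))]
print("lug",lug,"hinge",h,"eye",e,"d",np.linalg.norm(lug-h),np.linalg.norm(e-h),"mould",np.mean(rim,0),rim)
H=np.array([568.2,105.6]); a0=np.arctan2(*(e-h)[::-1]); a1=np.radians(-97.2)
print("bar dir",np.degrees(a0))
for k,a in enumerate(np.linspace(a0,a1,15)):
  p=H+110*np.array([np.cos(a),np.sin(a)]); p0=H+110*np.array([np.cos(a0),np.sin(a0)])
  print(k,np.round(p,1),np.round((p-p0)/25,2),round(np.degrees(a-a0)/6,2))
E
```

```text
lug [545.1 -62. ] hinge [567.3 105.7] eye [733.4  88.6] d 169.16302787547872 166.9779027296726 mould [557.5   21.95] [array([484.6, -34. ]), array([501.5,  94.3]), array([613.9, -51. ]), array([630. ,  78.5])]
bar dir -5.8778945627473185
0 [677.6  94.3] [0. 0.] 0.0
1 [675.6  82. ] [-0.08 -0.49] -1.09
2 [672.3  69.9] [-0.21 -0.98] -2.17
3 [667.5  58.3] [-0.4  -1.44] -3.26
4 [661.5  47.4] [-0.64 -1.88] -4.35
5 [654.3  37.1] [-0.93 -2.29] -5.44
6 [646.   27.8] [-1.27 -2.66] -6.52
7 [636.6  19.5] [-1.64 -2.99] -7.61
8 [626.4  12.3] [-2.05 -3.28] -8.7
9 [615.4   6.2] [-2.49 -3.52] -9.78
10 [603.8   1.5] [-2.95 -3.71] -10.87
11 [591.8  -1.8] [-3.43 -3.85] -11.96
12 [579.4  -3.8] [-3.93 -3.93] -13.05
13 [566.9  -4.4] [-4.43 -3.95] -14.13
14 [554.4  -3.5] [-4.93 -3.91] -15.22
```

```bash
python3 -m handwheel '[{"translation":[1.4,0.7,0],"rotation":[0,0,0]},{"translation":[2.8,1.48,0],"rotation":[0,0,0]},{"translation":[2.8,1.48,0],"rotation":[0,0,0]},{"translation":[2.8,1.48,-1],"rotation":[0,0,0.2]},{"translation":[2.8,1.48,-2],"rotation":[0,0,0.2]},{"translation":[2.8,1.48,-2.75],"rotation":[0,0,0.2]},{"translation":[2.8,1.48,-2.75],"rotation":[0,0,0.2]},{"translation":[2.8,1.48,-2.75],"rotation":[0,0,0.2]}]' 0.6 20
python3 -m handwheel '[{"translation":[0,0,0],"rotation":[0,0,0]},{"translation":[0,0,0],"rotation":[0,0,0]},{"translation":[0,0,0],"rotation":[0,0,0]},{"translation":[0,0,0],"rotation":[0,0,0]},{"translation":[0,0,0],"rotation":[0,0,0]},{"translation":[0,0,0],"rotation":[0,0,0]}]' 0 20
```

```text
time_s: 10.58
position: [678.2, 95.3, 90.4]
tcp_rot: [0.159, 3.137, 0.0]
ft_force: [0.4, -0.4, -0.1]
gripper_width: 0.601
finger_force: 0.0
time_s: 11.32
position: [678.6, 95.6, 90.7]
tcp_rot: [0.158, 3.136, 0.0]
ft_force: [-0.3, -1.2, 4.3]
gripper_width: 0.178
finger_force: 21.2
```

```bash
python3 -m handwheel '[{"translation":[-0.09,-0.53,0],"rotation":[0,0,-1.1]},{"translation":[-0.23,-1.02,0],"rotation":[0,0,-2.2]},{"translation":[-0.42,-1.49,0],"rotation":[0,0,-3.3]},{"translation":[-0.66,-1.93,0],"rotation":[0,0,-4.4]},{"translation":[-0.95,-2.34,0],"rotation":[0,0,-5.4]},{"translation":[-1.28,-2.71,0],"rotation":[0,0,-6.5]},{"translation":[-1.66,-3.04,0],"rotation":[0,0,-7.6]},{"translation":[-2.07,-3.33,0],"rotation":[0,0,-8.7]}]'
python3 -m handwheel '[{"translation":[-0.44,-0.24,0],"rotation":[0,0,-1.1]},{"translation":[-0.9,-0.43,0],"rotation":[0,0,-2.2]},{"translation":[-1.38,-0.57,0],"rotation":[0,0,-3.3]},{"translation":[-1.88,-0.65,0],"rotation":[0,0,-4.4]},{"translation":[-2.38,-0.66,0],"rotation":[0,0,-5.4]},{"translation":[-2.88,-0.63,0],"rotation":[0,0,-6.5]},{"translation":[-2.94,-0.62,0],"rotation":[0,0,-6.6]},{"translation":[-2.94,-0.62,0],"rotation":[0,0,-6.6]},{"translation":[-2.94,-0.62,0],"rotation":[0,0,-6.6]}]'
```

```text
time_s: 12.32
position: [627.3, 12.0, 90.7]
tcp_rot: [1.527, 2.743, 0.003]
ft_force: [-0.1, 0.4, 4.9]
gripper_width: 0.177
finger_force: 21.3
time_s: 13.45
position: [554.5, -4.0, 90.7]
tcp_rot: [2.36, 2.069, 0.002]
ft_force: [1.4, -3.3, 5.9]
gripper_width: 0.179
finger_force: 21.6
```

```bash
python3 -m handwheel '[{"translation":[-0.06,0,0],"rotation":[0,0,0]},{"translation":[-0.12,0,0],"rotation":[0,0,0]},{"translation":[-0.12,0,0],"rotation":[0,0,0]},{"translation":[-0.12,0,0],"rotation":[0,0,0]}]'
```

```text
time_s: 13.95
position: [554.4, -4.0, 90.7]
tcp_rot: [2.358, 2.066, 0.009]
ft_force: [8.4, -2.8, -0.7]
gripper_width: 0.172
finger_force: 21.3
```

```bash
python3 -m handwheel '[{"translation":[0.12,0,0],"rotation":[0,0,0]},{"translation":[0.12,0,0],"rotation":[0,0,0]},{"translation":[0.12,0,0],"rotation":[0,0,0]},{"translation":[0.12,0,0],"rotation":[0,0,0]},{"translation":[0.12,0,1.5],"rotation":[0,0,0]},{"translation":[0.12,0,3],"rotation":[0,0,0]},{"translation":[-0.2,-1.5,4.2],"rotation":[0,0,0]},{"translation":[-0.3,-2.8,4.2],"rotation":[0,0,0]},{"translation":[-0.3,-2.8,4.2],"rotation":[0,0,0]},{"translation":[-0.3,-2.8,4.2],"rotation":[0,0,0]}]' 0.5
python3 - <<'E'
from h import *
tool(); im=save("wrist","w5.png")
for r in recognise("wrist","plate_grip")[:2]: print(r["conf"],np.round(r["location"]),np.round(ray("wrist",r["location"],30),1))
import json;json.dump({k:np.array(v).tolist() for k,v in eyes.get_calibration("wrist").items()},open("c5.json","w"))
E
```

```text
time_s: 15.2
position: [541.5, -72.8, 194.1]
tcp_rot: [-2.363, -2.069, 0.0]
ft_force: [-0.1, 0.3, -0.4]
gripper_width: 0.499
finger_force: 0.0
t 15.2 tcp [541.5 -72.8 194.1] yaw_y -7.6 F [-0.1  0.3 -0.4] w 0.499 ff 0.0
0.63 [315.  68.] [545.   25.6  30. ]
0.61 [335. 126.] [552.8 -11.7  30. ]
```

View pics/w5.png

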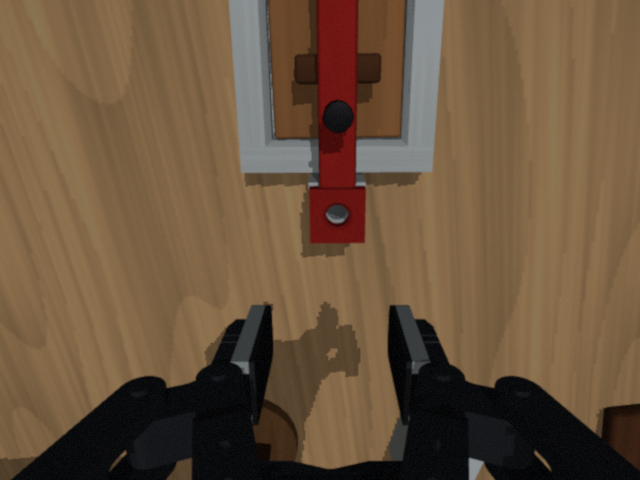

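The bar is closed along the mould's -y, with its eye at (337,214) above the lug and the plate seated under it. I'll hover over the pin at the same yaw, so that camera bias cancels.

```bash
python3 -m handwheel '[{"translation":[0.5,-2,0],"rotation":[0,0,0]},{"translation":[1,-4,0],"rotation":[0,0,0]},{"translation":[1.5,-6,0],"rotation":[0,0,0]},{"translation":[2,-8,0],"rotation":[0,0,0]},{"translation":[2,-9,0],"rotation":[0,0,0]},{"translation":[2,-9,0],"rotation":[0,0,0]},{"translation":[2,-9,0],"rotation":[0,0,0]},{"translation":[2,-9,0],"rotation":[0,0,0]}]' 0.5
python3 - <<'E'
from h import *
import json
c5=json.load(open("c5.json"))
print("eye",np.round(ray("wrist",(337.5,214),70,c5),1))
im5=cv2.imread("pics/w5.png")
tool(); im=save("wrist","w6.png"); c=eyes.get_calibration("wrist")
for m in masks_of("wrist","pin_head")[:2]: print(m["conf"],np.round(m["location"]),m["region"].sum(),np.round(ray("wrist",m["location"],73,c),1))
hsv=cv2.cvtColor(im,cv2.COLOR_RGB2HSV); o=cv2.inRange(hsv,(5,150,150),(18,255,255)); n,l,s,ct=cv2.connectedComponentsWithStats(o)
for i in np.argsort(-s[1:,4])[:3]+1: print("orange",s[i],np.round(ct[i],1),np.round(ray("wrist",ct[i],78,c),1))
E
```

```text
time_s: 16.3
position: [591.9, -296.5, 194.6]
tcp_rot: [-2.361, -2.071, -0.0]
ft_force: [0.3, -0.2, -0.9]
gripper_width: 0.498
finger_force: 0.0
eye [547.5 -60.4  70. ]
t 16.3 tcp [ 591.9 -296.5  194.6] yaw_y -7.5 F [ 0.3 -0.2 -0.9] w 0.498 ff 0.0
0.65 [348. 226.] 964 [ 603.5 -292.8   73. ]
```

View pics/w6.png

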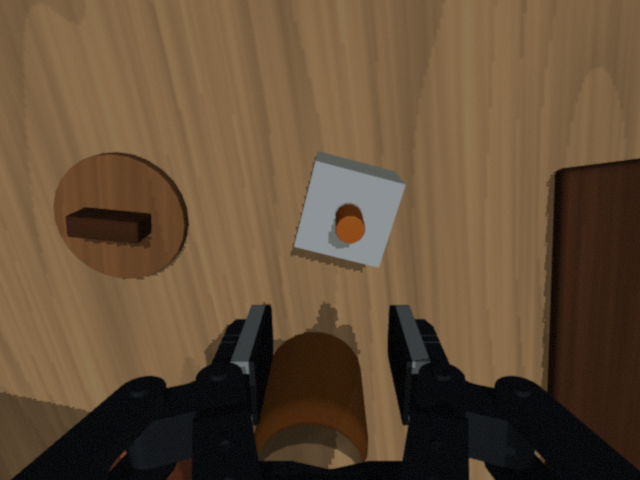

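The pin's head top is at (350,229) in its white rest, the round plate is at left (122,218), and the jar is behind the fingers with its top near (312,445). I'll check jar clearance.

```bash
python3 - <<'E'
from h import *
im=cv2.imread("pics/w6.png"); c=eyes.get_calibration("wrist")
P=lambda u,v,z: np.round(ray("wrist",(u,v),z,c),1)
print("pin top",P(350,229,78),"block",[P(*p,48).tolist() for p in((319,161),(405,185),(294,248),(379,267))],np.mean([P(*p,48) for p in((319,161),(405,185),(294,248),(379,267))],0))
print("jar rim L/R",P(258,440,105),P(367,440,105), "jar base near",P(318,333,0))
eyes.grab_frame("top"); print([np.round(ray("top",r["location"],60),0) for r in recognise("top","jar")[:2]])
roi=im[200:250,325:375]; hsv=cv2.cvtColor(roi,cv2.COLOR_BGR2HSV); m=(hsv[...,1]>150)&(hsv[...,2]>170); ys,xs=np.nonzero(m); print("bright",xs.min()+325,xs.max()+325,ys.min()+200,ys.max()+200,m.sum())
E
```

```text
pin top [ 604.4 -293.2   78. ] block [[590.4, -255.2, 48.0], [643.5, -277.8, 48.0], [565.3, -311.3, 48.0], [621.3, -332.8, 48.0]] [ 605.125 -294.275   48.   ]
jar rim L/R [ 529.9 -416.5  105. ] [ 598.6 -425.7  105. ] jar base near [ 567.  -407.2    0. ]
[array([ 565., -452.,   60.])]Traceback (most recent call last):
  File "<stdin>", line 7, in <module>
    return umr_minimum(a, axis, None, out, keepdims, initial, where)
ValueError: zero-size array to reduction operation minimum which has no identity
```

```bash
python3 -m handwheel '[{"translation":[0.48,0.15,-1.5],"rotation":[0,0,0]},{"translation":[0.48,0.15,-3],"rotation":[0,0,0]},{"translation":[0.48,0.15,-4.4],"rotation":[0,0,0]},{"translation":[0.48,0.15,-5.1],"rotation":[0,0,0]},{"translation":[0.48,0.15,-5.1],"rotation":[0,0,0]},{"translation":[0.48,0.15,-5.1],"rotation":[0,0,0]}]' 0.5
python3 -m handwheel '[{"translation":[0,0,0],"rotation":[0,0,0]},{"translation":[0,0,0],"rotation":[0,0,0]},{"translation":[0,0,0],"rotation":[0,0,0]},{"translation":[0,0,0],"rotation":[0,0,0]},{"translation":[0,0,0],"rotation":[0,0,0]},{"translation":[0,0,0],"rotation":[0,0,0]}]' 0 50
```

```text
time_s: 17.25
position: [605.3, -295.1, 68.8]
tcp_rot: [2.362, 2.068, 0.001]
ft_force: [0.5, -0.1, 0.0]
gripper_width: 0.495
finger_force: 0.0
time_s: 18.0
position: [605.2, -295.2, 69.0]
tcp_rot: [2.361, 2.068, 0.001]
ft_force: [-1.1, 0.0, 6.6]
gripper_width: 0.193
finger_force: 48.8
```

```bash
python3 -m handwheel '[{"translation":[0,0,1.5],"rotation":[0,0,0]},{"translation":[0,0,3.2],"rotation":[0,0,0]},{"translation":[-0.3,1.2,4.4],"rotation":[0,0,0]},{"translation":[-0.7,3,4.4],"rotation":[0,0,0]},{"translation":[-1.2,5,4.4],"rotation":[0,0,0]},{"translation":[-1.7,7,4.4],"rotation":[0,0,0]},{"translation":[-2.28,8.6,4.4],"rotation":[0,0,0]},{"translation":[-2.28,9.34,4],"rotation":[0,0,0]},{"translation":[-2.28,9.34,3.4],"rotation":[0,0,0]},{"translation":[-2.28,9.34,3.4],"rotation":[0,0,0]}]'
python3 -m handwheel '[{"translation":[0,0,0],"rotation":[0,0,0]},{"translation":[0,0,0],"rotation":[0,0,0]},{"translation":[0,0,0],"rotation":[0,0,0]}]'
python3 - <<'E'
from h import *
tool(); im=save("wrist","w7.png"); c=eyes.get_calibration("wrist")
print("eye pred",np.round(proj("wrist",[547.4,-62.5,70],c),1))
cv2.imwrite("pics/w7c.png",cv2.resize(im[100:400,170:490],(800,750)[:1]+(600,) if 0 else (640,600),interpolation=2)[:,:,::-1])
E
```

```text
time_s: 19.25
position: [546.2, -61.6, 149.9]
tcp_rot: [-2.363, -2.067, 0.004]
ft_force: [-0.6, 0.2, -0.4]
gripper_width: 0.186
finger_force: 49.5
time_s: 19.62
position: [547.6, -61.6, 152.5]
tcp_rot: [2.364, 2.068, 0.001]
ft_force: [0.6, -0.9, -0.8]
gripper_width: 0.193
finger_force: 49.5
t 19.62 tcp [547.6 -61.6 152.5] yaw_y -7.6 F [ 0.6 -0.9 -0.8] w 0.193 ff 49.5
eye pred [330.4 260.1]
```

View pics/w7c.png

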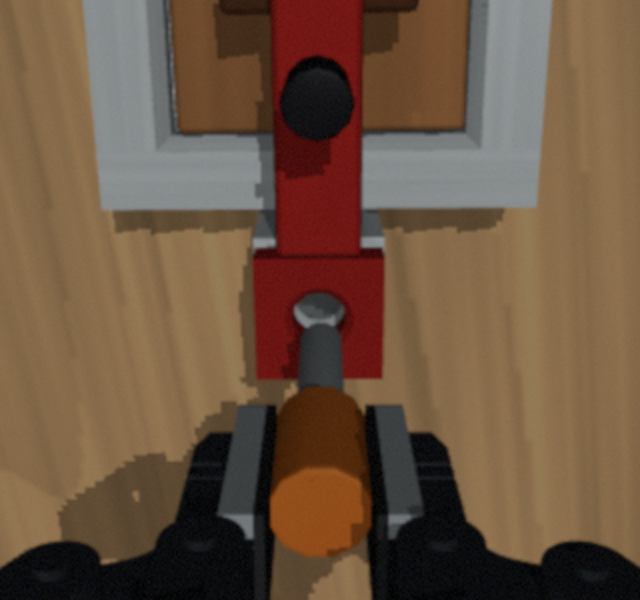

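I went over the picture limit by one with that crop (11 viewed), so I won't view any more. It shows the shank laterally on the eye's centre: eye at (329.5,255.5) full frame, shank tip at about (330,264). I'll check the other axis numerically.

```bash
python3 - <<'E'
from h import *
c=eyes.get_calibration("wrist"); p=readout.observe()["position"]; print(p)
e=ray("wrist",(329.5,255.5),70,c); print("eye",np.round(e,1))
for l,z in (("tip",p[2]-66),("tip+5",p[2]-61)):
  for dy in(0,2,5): print(l,dy,np.round(proj("wrist",[p[0],p[1]+dy,z],c),1))
for dy in(-9,0,9): print("headtop",dy,np.round(proj("wrist",[p[0],p[1]+dy,p[2]+9],c),1))
E
```

```text
[547.43917072 -61.43431204 152.36540785]
eye [547.3 -59.9  70. ]
tip 0 [330.2 270.5]
tip 2 [329.7 266.7]
tip 5 [328.8 261.1]
tip+5 0 [330.2 274.6]
tip+5 2 [329.7 270.8]
tip+5 5 [328.8 265. ]
headtop -9 [334.2 384.1]
headtop 0 [330.6 361.1]
headtop 9 [326.9 337.1]
```

Offset is under 0.5 mm in both axes. I'll insert.

```bash
python3 -m handwheel '[{"translation":[0,0.01,-0.4],"rotation":[0,0,0]},{"translation":[0,0.01,-0.8],"rotation":[0,0,0]},{"translation":[0,0.01,-1.0],"rotation":[0,0,0]},{"translation":[0,0.01,-1.2],"rotation":[0,0,0]},{"translation":[0,0.01,-1.4],"rotation":[0,0,0]},{"translation":[0,0.01,-1.4],"rotation":[0,0,0]}]'
```

```text
time_s: 20.42
position: [547.0, -61.1, 116.5]
tcp_rot: [2.363, 2.069, -0.002]
ft_force: [-0.0, -3.1, -2.6]
gripper_width: 0.189
finger_force: 49.5
```

```bash
python3 -m handwheel '[{"translation":[0,0,-0.3],"rotation":[0,0,0]},{"translation":[0,0,-0.6],"rotation":[0,0,0]},{"translation":[0,0,-0.8],"rotation":[0,0,0]},{"translation":[0,0,-1.0],"rotation":[0,0,0]},{"translation":[0,0,-1.1],"rotation":[0,0,0]},{"translation":[0,0,-1.15],"rotation":[0,0,0]},{"translation":[0,0,-1.15],"rotation":[0,0,0]}]'
```

```text
time_s: 21.3
position: [548.1, -61.8, 90.7]
tcp_rot: [2.361, 2.067, -0.001]
ft_force: [-5.1, -4.4, 14.6]
gripper_width: 0.187
finger_force: 51.2
```

```bash
python3 -m handwheel '[{"translation":[0,0,0],"rotation":[0,0,0]},{"translation":[0,0,0],"rotation":[0,0,0]},{"translation":[0,0,0],"rotation":[0,0,0]},{"translation":[0,0,0],"rotation":[0,0,0]},{"translation":[0,0,1],"rotation":[0,0,0]},{"translation":[0,0,2.5],"rotation":[0,0,0]},{"translation":[0,-0.4,4.1],"rotation":[0,0,0]},{"translation":[0,-0.4,4.1],"rotation":[0,0,0]},{"translation":[0,-0.4,4.1],"rotation":[0,0,0]},{"translation":[0,-0.4,4.1],"rotation":[0,0,0]}]' 0.5
python3 - <<'E'
from h import *
tool(); im=save("wrist","w8.png"); c=eyes.get_calibration("wrist")
hsv=cv2.cvtColor(im,cv2.COLOR_RGB2HSV); o=cv2.inRange(hsv,(6,190,60),(16,255,255)); 
for m in masks_of("wrist","pin_head")[:2]:
  ys,xs=np.nonzero(m["region"]); print(round(m["conf"],2),np.round(m["location"]),xs.min(),xs.max(),ys.min(),ys.max())
X=np.array([547.4,-60.5])
for z in(70,100): print(z,"pred",[np.round(proj("wrist",[X[0]+a,X[1]+b,z],c)).tolist() for a,b in((-9,0),(9,0),(0,-9),(0,9))])
for l,z in(("plate_grip",30),("bar_knob",92)):
  for r in recognise("wrist",l)[:2]: print(l,round(r["conf"],2),np.round(ray("wrist",r["location"],z,c),1))
E
```

```text
time_s: 22.55
position: [545.8, -70.2, 189.0]
tcp_rot: [-2.361, -2.068, 0.003]
ft_force: [-0.0, -0.5, -0.2]
gripper_width: 0.501
finger_force: 0.0
t 22.55 tcp [545.8 -70.2 189. ] yaw_y -7.6 F [-0.  -0.5 -0.2] w 0.501 ff 0.0
0.85 [332. 231.] 317 348 209 251
70 pred [[316.0, 222.0], [346.0, 219.0], [333.0, 235.0], [329.0, 206.0]]
100 pred [[315.0, 239.0], [348.0, 234.0], [333.0, 252.0], [329.0, 220.0]]
plate_grip 0.97 [571.9  22.9  30. ]
bar_knob 0.65 [ 5.55e+02 -4.00e-01  9.20e+01]
```

The pin head fills the predicted seated outline (rows 209–251 against a predicted 206–252), so I'm handing in.

```bash
python3 -c "
from workcell import hand_in
print(hand_in())"
```

```text
the job is handed in; nothing more can be done
None
```

The press is assembled and handed in: the square plate is home in the cavity, the bar is closed against its stop and the pin is pushed through the eye into the lug. By measurement all three were in place, but `hand_in` returned no verdict, and I viewed 11 pictures, one over the limit of 10.

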